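# Close up a row of boxed cards with the tray's sliding backstop

## Task

In the wooden display tray, push the upright steel backstop along its rail from behind with the fingertips so that it closes up the row of boxed cards in front of it, and leave it dropped into the last notch at which the boxes still have a little play. Push only, on the backstop alone: do not pinch it, do not put a hand on the boxes or lift them, do not squeeze the row tight, and leave the other things around the tray where they are.

Things in the scene. Friction and masses are not known exactly. Their poses are not given: they have to be found in the camera images.
- tray: Fixed pale wooden display tray, 390 x 146 mm outside, walls 10 mm thick and 45 mm high, inner floor 14 mm above the table. Origin: centre of its underside. Its x axis runs along its length in the direction in which the backstop is to be pushed, z up. An aluminium strip with notches between rounded ridges is let into an 18 mm wide groove along the middle of the floor, under backstop and boxes.
- travel (a joint): Travel of the backstop along the tray's x axis, m, 0 to 0.176, growing towards the boxes. The plunger drops into a notch at 0, 0.018, 0.036 ... 0.162 (every 0.018), round ridges between. 5 to 7 N push it out of a notch (each box in push adds about 1 N); past a ridge's top the spring pulls it on into the next notch (the push dips; it may jump some mm), unless boxes hold it back. It cannot be lifted.
- plunger (a joint): Height of the backstop's spring plunger (11 mm round black cap, 30 mm behind the felt front), in m: between -0.001 and 0 on top of a ridge of the strip, about -0.004 when dropped fully into a notch.
- backstop: The backstop: grey steel plate upright across the tray, 3 mm thick, 112 mm wide, top edge 132 mm above the table (28 mm above the boxes' tops), with a 3 mm grey felt facing on its front. Rear (-x) side flat and free above its foot (54 mm long, with the plunger housing, all below 50 mm above the table). Origin: felt's front surface, on the middle line, 14 mm above the table. Axes as the tray's.
- push (a point): Point on the rear (-x) surface of the backstop's plate, on its middle line, 118 mm above the table, 14 mm below its top edge: a good height for the fingertips, so that nothing but the tips meets the plate.
- face (a point): Point on the front (+x) surface of the felt facing, on its middle line, 59 mm above the table: it is 6 mm ahead of push.
- divider: Fixed grey sheet-steel cross divider, 78 mm high, clipped across the tray in front of the row (some spare cards stand beyond it). Origin: middle of the lower edge of the flat face that the row closes up against. Its x axis is the tray's, so the boxes stand at its -x side.
- box_slim: Loose rigid box of cards standing on edge in the tray between facing and divider: 30 mm along the tray, 114 mm across it, 90 mm high, 0.13 kg. The three boxes stand in any order, 5 to 20 mm apart and up to 70 mm short of the divider; closed up, they take 108 mm. Origin: centre of its underside; x along the tray, z up.
- box_mid: The same, 36 mm along the tray.
- box_thick: The same, 42 mm along the tray.
- bowl: Loose white ceramic bowl, 110 mm wide, 52 mm high, on the table beside the tray; not to be disturbed. Origin: centre of its underside.
- bottle: Loose amber bottle, 58 mm wide, 105 mm high, on the table beside the tray; not to be disturbed. Origin: centre of its underside.
- notebook: Loose blue hardback notebook lying on the table, 148 x 105 x 18 mm; not to be disturbed. Origin: centre of its underside.
- tin: Loose round aluminium tin, 64 mm wide, 34 mm high, on the table on the robot's side of the tray; not to be disturbed. Origin: centre of its underside.
Things that resemble listed ones, but are neither listed nor needed, are in the scene too. What is shaped like the box_thick but pink or turquoise is not meant.

How it is judged:
By the outcome, as a careful person would: the job done as asked, in the order asked, and still so for the second after the job is handed in, with the robot touching nothing.
It also fails if it takes over 48 s, if anything falls off the work surface, if the arm or the gripper's body presses on something with over 40 N, if the wrist force passes 120 N, or if a joint passes its speed limit or range.

## Robot

A 6-joint arm with a two-finger parallel gripper is mounted at the origin on the work surface. World frame = base frame: x ahead of the robot, y to its left, z up, the work surface at z = 0. Lengths are in mm, angles in rad, forces in N, time in s.
With the tool pointing down it reaches from about 350 to 775 mm from the base axis. Payload 7.3 kg.
Tool frame: the origin (TCP) lies between the finger pads; the fingertips stand bot.tips_ahead ahead of it and the grasp point (between the pads) lies 6 mm ahead of it (bot.tips_ahead is the distance from the TCP to the fingertips, in mm); z points along the fingers, y is the line along which they close (so a half turn about z gives the same grasp; the last joint's range is limited). The gripper opens to 92 mm and grips with 3 to 60 N. Pads are 19 mm wide; open, the fingers measure 130 mm over their backs; the gripper's body (75 mm by 190 mm) begins 47 mm behind the grasp point.
Start: joints at [0.985, 0.342, 1.524, -0, 1.275, -0.146], TCP at [223.512, 475.066, 223.141] pointing down, gripper open.
Joint ranges: [-2.53, 2.53], [-0.77, 2.02], [0.04, 2.7], [-1, 4.14], [0.28, 2.66], [-3.11, 3.11]. Speed limits (rad/s): [2.57, 2.57, 3.14, 3.14, 3.14, 3.14].

## Interface

Orientations are given as [roll, pitch, yaw] about the fixed x, y, z axes, in that order (R = Rz(yaw) Ry(pitch) Rx(roll)).
In Python, from plant import bot gives the robot as it stands. The module is installed in compiled form; this text tells all that it offers.
- The arm moves only by the tool step_arm, never from a script. Its argument "targets" is one flat list of numbers, 7 for each row, row after row: the opening, from 0 (shut) to 1 (fully open), then the shift along the tool's x, y, z each as a share of 100 mm, from -1 to 1, then the turn, a rotation vector about the tool's x, y, z each as a share of pi/4 rad, from -1 to 1. A call has 1 to 20 rows; each row is the pose to reach, as a shift and turn from the pose commanded when the call began, along the tool's axes at that moment; what a row does not reach only later rows make up. A row lasts 1/8 s, in which the tool goes at most 62.5 mm and 10.7 degrees, less where a joint would pass 70% of its speed; a pose out of reach is approached as far as the arm can. A call with a number of a shift or a turn outside -1 to 1 is refused whole. A call with a gripper value outside its range is refused whole. The fingers move at their own pace and stop on an object; the grip force is fixed at half the most. Time passes only in rows, so rows that repeat a pose let the fingers close. It gives the time, the measured TCP pose, the force, the opening and the grip force at its end, in the units of the state.
- bot.get_obs(): the state, without advancing time (a new reading comes with each control period).
- bot.capture(name): name is "side" or "top"; returns (picture, depth): 400x640x3 uint8, blue, green, red; 400x640 float32, mm along the optical axis (not along the pixel's ray), 0 where there is no reading.
- bot.camera_info(name): a dict with "fx", "fy", "cx", "cy" (pixels), "camera_from_world" (4x4, takes a point from world to camera coordinates). Camera axes: x right, y down, z forward; pixel columns grow to the right and rows downward; lengths in mm; the calibration is good to about 2 mm. A picture is of the moment at which its call begins. camera_info takes no time and is no camera call.
- bot.close_job(): hands the job in; it is judged then, once.
The state is a dict: "time": time; "joint_positions": joint angles; "dq": joint speeds; "tau": joint torques, N m; "tool_pos": TCP position; "tcp_rot": TCP orientation; "contact_force": force on the tool from outside, world axes, zero at the start; "moment": the same for the moment, N m; "grip_width": finger opening in mm; "finger_force": force on a finger pad.
Only numpy, scipy, OpenCV 4.12 (cv2) and the standard library are available. Lean on these libraries where they do the work, as an engineer would, in place of code of your own. Each camera call takes 0.05 s, during which the arm holds its last target. There are 200 camera calls.

## Working session

There is one attempt and no reset: what is moved stays moved. The work goes in short steps, Python scripts to look and compute and a tool call to move; the robot and the scene stay as the last step left them, time stands still between calls to the robot, and variables do not carry over. Pictures are saved under pics/ and viewed, at most 10 in all, crops included, and the job is handed in when it is done.

Besides the shell and the picture viewer there is one more tool, called after ">>>" in YAML: its name, and indented under it one key for each argument. step_arm: Moves the arm, as the interface text tells. Shift numbers are shares of 100 mm and turn numbers shares of pi/4 rad, none past 1 either way. Its arguments: {"type":"object","properties":{"targets":{"type":"array"}},"required":["targets"]}

```bash
mkdir -p pics
cat > h.py <<'E'
import numpy as np, cv2
from plant import bot
def cam(n):
    c=bot.camera_info(n); return c, np.linalg.inv(np.array(c["camera_from_world"]))
def pts(n,d):
    c,T=cam(n); v,u=np.mgrid[0:400,0:640]
    P=np.stack([(u-c["cx"])/c["fx"]*d,(v-c["cy"])/c["fy"]*d,d,np.ones_like(d)],-1)
    return (P@T.T)[...,:3]
def ray(n,u,v,z):
    c,T=cam(n); r=T[:3,:3]@np.array([(u-c["cx"])/c["fx"],(v-c["cy"])/c["fy"],1]); o=T[:3,3]
    return o+r*(z-o[2])/r[2]
E
python3 - <<'E'
from h import *
for n in("side","top"):
    i,d=bot.capture(n); cv2.imwrite(f"pics/{n}0.png",i); np.save(f"pics/{n}0.npy",d)
    c,T=cam(n); print(n,c["fx"],c["cx"],c["cy"],T.round(2).tolist())
print(bot.get_obs(), bot.tips_ahead)
E
```

```text
side 403.65846608442223 315.2202559862644 196.84176352929 [[0.78, -0.39, 0.48, 157.26], [-0.62, -0.48, 0.62, -502.14], [-0.01, -0.79, -0.62, 632.21], [0.0, 0.0, 0.0, 1.0]]
top 457.0382876144885 316.09006229515336 204.24171629748008 [[-0.03, -0.99, 0.17, 404.96], [-1.0, 0.03, 0.01, 53.61], [-0.01, -0.17, -0.99, 940.43], [0.0, 0.0, 0.0, 1.0]]
{'time': 0.1, 'joint_positions': array([ 9.85026707e-01,  3.42651425e-01,  1.52489566e+00,  2.70005763e-06,
        1.27540986e+00, -1.46017521e-01]), 'dq': array([ 5.35876425e-05, -6.15731126e-04, -2.36185624e-03,  3.13002036e-04,
        2.16851779e-04, -2.31558129e-05]), 'tau': array([ 1.68677190e-03, -4.32008529e+01, -2.44692868e+01,  7.18220067e-02,
        5.27566276e-02, -5.88615740e-05]), 'tool_pos': array([223.28717068, 474.75343158, 222.52432625]), 'tcp_rot': array([-3.14024326e+00, -2.01056733e-04,  2.70183963e+00]), 'contact_force': array([ 1.06982383, -0.1988139 ,  0.19987398]), 'moment': array([-0.02245106,  0.01928946, -0.00652641]), 'finger_force': 0.0, 'grip_width': 92.07374743073434} 25.0
```

View pics/top0.png

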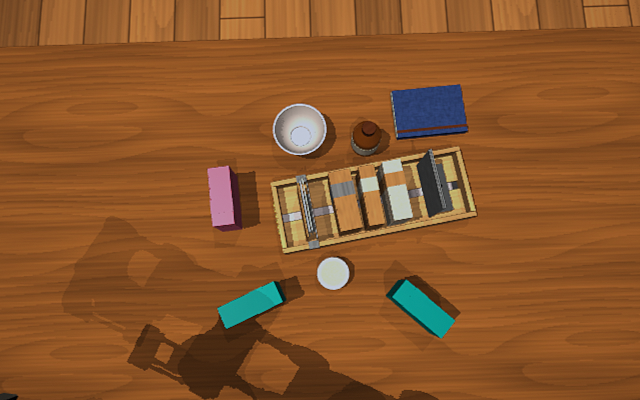

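View pics/side0.png

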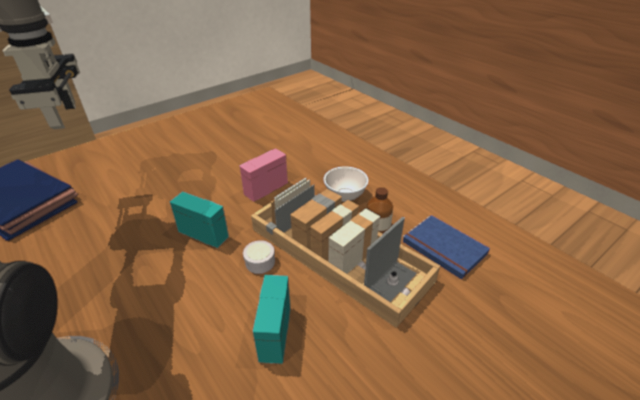

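The top view shows the backstop as the dark plate near (433,183), its rear facing the right end of the tray. The boxes are at (344,200), (372,195) and (397,190), and the divider is at (305,210). Next I measure the tray frame and the positions along its axis.

Run:
```python
from h import *
i=cv2.imread("pics/top0.png"); d=np.load("pics/top0.npy"); P=pts("top",d)
cs=[ray("top",u,v,45) for u,v in((271,183),(460,147),(477,214),(285,252))]
for c in cs: print("corner",c.round())
# fit tray axis from wall-top points z 40..50
reg=np.zeros((400,640),np.uint8); cv2.fillPoly(reg,[np.array([[266,180],[462,142],[482,215],[284,258]])],1)
m=(reg>0)&(abs(P[...,2]-45)<4); 
r=cv2.minAreaRect(P[m][:,:2].astype(np.float32)); print(r, m.sum())
c=np.array(r[0]); ex=(cs[0]+cs[3]-cs[1]-cs[2])[:2]; ex/=np.linalg.norm(ex)
b=cv2.boxPoints(r); es=[b[1]-b[0],b[2]-b[1]]; e=max(es,key=np.linalg.norm); e=e/np.linalg.norm(e); e*=np.sign(e@ex)
print("corner axis",ex,"rect axis",e,"yaw",np.arctan2(e[1],e[0]))
n=np.array([-e[1],e[0]])
np.savez("tray.npz",c=c,e=e)
for nm in("top","side"):
  Q=pts(nm,np.load(f"pics/{nm}0.npy")).reshape(-1,3); q=(Q[:,:2]-c); X=q@e; Y=q@n; Z=Q[:,2]
  ins=(abs(X)<200)&(abs(Y)<58)
  for lo,hi in((85,90),(95,112),(112,128),(126,140),(72,84)):
    k=ins&(Z>lo)&(Z<hi); h,_=np.histogram(X[k],np.arange(-200,202,4)); print(nm,lo,hi,[(int(a*4-200),int(x)) for a,x in enumerate(h) if x>3])
```

```text
corner [605. 151.  45.]
corner [ 668. -233.   45.]
corner [ 530. -255.   45.]
corner [466. 125.  45.]
((567.2094116210938, -51.81390380859375), (149.1285400390625, 389.7799377441406), 9.425299644470215) 2388
corner axis [-0.16426937  0.98641552] rect axis [-0.16376154  0.9864999 ] yaw 1.7352989
top 85 90 [(-108, 33), (-24, 23), (20, 4), (24, 14), (80, 6), (120, 13), (124, 10), (136, 4), (140, 8)]
top 95 112 [(-112, 4), (-108, 156), (-60, 55), (-56, 131), (-52, 127), (-48, 128), (-44, 133), (-40, 128), (-36, 129), (-32, 128), (-28, 130), (-24, 106), (-8, 50), (-4, 125), (0, 131), (4, 125), (8, 128), (12, 131), (16, 126), (20, 129), (24, 42), (36, 53), (40, 126), (44, 132), (48, 124), (52, 133), (56, 129), (60, 125), (64, 125), (68, 130), (72, 130), (76, 128), (80, 27), (128, 67), (132, 53), (136, 52), (140, 45)]
top 112 128 [(-112, 16), (-108, 154)]
top 126 140 [(-116, 19), (-112, 142), (-108, 67)]
top 72 84 [(-108, 102), (-24, 70), (20, 12), (24, 30), (80, 17), (136, 7), (140, 16)]
side 85 90 [(-116, 23), (-112, 35), (-60, 60), (-40, 4), (-28, 4), (-8, 55), (-4, 10), (36, 49), (40, 1
[... 157 characters left out ...]
 (-48, 92), (-44, 80), (-40, 90), (-36, 81), (-32, 91), (-28, 83), (-24, 49), (-8, 124), (-4, 103), (0, 76), (4, 70), (8, 81), (12, 73), (16, 76), (20, 71), (24, 18), (36, 123), (40, 89), (44, 71), (48, 73), (52, 73), (56, 68), (60, 71), (64, 72), (68, 68), (72, 68), (76, 61), (80, 12), (128, 145), (132, 110), (136, 35), (140, 6)]
side 112 128 [(-116, 117), (-112, 89), (-108, 4), (132, 6)]
side 126 140 [(-116, 56), (-112, 114), (-108, 34)]
side 72 84 [(-116, 81), (-112, 59), (-60, 147), (-56, 8), (-52, 7), (-48, 8), (-44, 4), (-40, 5), (-36, 8), (-32, 4), (-28, 6), (-24, 5), (-8, 43), (-4, 31), (16, 6), (36, 22), (40, 5), (48, 5), (60, 4), (72, 4), (120, 130), (124, 39), (136, 4), (140, 18)]
```

```bash
cat >> h.py <<'E'
def frame():
    t=np.load("tray.npz"); e=t["e"]; return t["c"],e,np.array([-e[1],e[0]])
def cloud(n,d):
    c,e,k=frame(); Q=pts(n,d).reshape(-1,3); q=Q[:,:2]-c; return q@e,q@k,Q[:,2]
def tcp():
    c,e,k=frame(); o=bot.get_obs(); q=o["tool_pos"][:2]-c
    return np.round([q@e,q@k,o["tool_pos"][2],np.dot(o["contact_force"][:2],e),o["contact_force"][2]],1),o["tcp_rot"].round(3),o["time"]
E
python3 - <<'E'
from h import *
for nm in("top","side"):
  X,Y,Z=cloud(nm,np.load(f"pics/{nm}0.npy"))
  def s(l,a,b,lo,hi,w=48):
    k=(X>a)&(X<b)&(abs(Y)<w)&(Z>lo)&(Z<hi); print(nm,l,k.sum(),*(np.percentile(X[k],[5,25,50,75,95]).round(1),) if k.sum() else "")
  s("plate",-122,-100,60,128); s("plate mid",-122,-100,105,125,30); s("divider",114,128,45,90); s("div hi",112,126,70,88)
  s("b1 rear",-64,-56,50,98); s("b1 front",-27,-18,50,98); s("b2 r",-11,-3,50,98);s("b2 f",18,30,50,98);s("b3 r",32,40,50,98);s("b3 f",76,86,50,98)
  k=(X>-120)&(X<-102)&(abs(Y)<75)&(Z>112)&(Z<140); print("plate Y",np.percentile(Y[k],[1,99]),"top z",np.percentile(Z[k],98))
c,e,k=frame(); print("target at X=-145", c-145*e)
q=c-145*e; o=bot.get_obs(); p=o["tool_pos"]; y=o["tcp_rot"][2]
D=np.array([*(q-p[:2]),0]); x=np.array([np.cos(y),np.sin(y),0]); yy=np.array([np.sin(y),-np.cos(y),0]); print("tool shift",D@x,D@yy,"turn z",(y-np.arctan2(e[1],e[0]))/(np.pi/4))
E
```

```text
top plate 522 [-107.7 -107.2 -106.9 -106.6 -106.2]
top plate mid 98 [-107.6 -107.2 -106.9 -106.6 -106.2]
top divider 23 [122.8 123.3 124.4 124.7 124.7]
top div hi 3 [124.7 124.7 124.7 124.7 124.7]
top b1 rear 0
top b1 front 212 [-22.7 -22.2 -22.  -21.7 -21.3]
top b2 r 0
top b2 f 149 [22.9 23.9 24.4 24.9 25.4]
top b3 r 0
top b3 f 73 [79.9 80.1 80.4 80.9 81. ]
plate Y [-54.56722178  54.65325304] top z 132.70753967021685
side plate 671 [-112.9 -112.5 -112.2 -111.8 -111.4]
side plate mid 125 [-112.9 -112.4 -112.1 -111.8 -111.4]
side divider 427 [122.  122.8 123.4 124.  124.9]
side div hi 209 [121.9 122.8 123.3 123.9 124.9]
side b1 rear 484 [-58.5 -57.8 -57.4 -56.9 -56.4]
side b1 front 0
side b2 r 234 [-6.7 -5.8 -4.8 -4.  -3.3]
side b2 f 0
side b3 r 139 [37.8 38.4 38.9 39.3 39.7]
side b3 f 0
plate Y [-54.69050704  55.97972498] top z 133.04963142212873
target at X=-145 [ 590.95483589 -194.85638428]
tool shift -617.7502102264099 -449.3790107435297 turn z 1.2306379174651993
```

>>> step_arm:
  targets: [0,-0.44,-0.32,0,0,0,0,0,-0.88,-0.64,0,0,0,0]

```text
time: 0.35
tool_pos: [276.0, 378.6, 222.6]
tcp_rot: [-3.141, -0.0, 2.704]
contact_force: [1.4, 0.5, 0.8]
grip_width: 76.3
finger_force: 0.0
```

>>> step_arm:
  targets: [0,-0.44,-0.32,0,0,0,0,0,-0.88,-0.64,0,0,0,0]

```text
time: 0.6
tool_pos: [328.7, 282.7, 223.0]
tcp_rot: [-3.141, -0.0, 2.702]
contact_force: [1.0, 0.7, 0.6]
grip_width: 56.1
finger_force: 0.0
```

>>> step_arm:
  targets: [0,-0.44,-0.32,0,0,0,0,0,-0.88,-0.64,0,0,0,0]

```text
time: 0.85
tool_pos: [381.1, 187.3, 223.0]
tcp_rot: [3.142, -0.0, 2.702]
contact_force: [0.6, -0.6, 0.2]
grip_width: 36.5
finger_force: 0.0
```

>>> step_arm:
  targets: [0,-0.44,-0.32,0,0,0,0,0,-0.88,-0.64,0,0,0,0]

```text
time: 1.1
tool_pos: [433.5, 91.9, 223.0]
tcp_rot: [3.141, -0.0, 2.702]
contact_force: [0.4, -0.0, -0.3]
grip_width: 16.6
finger_force: 0.0
```

>>> step_arm:
  targets: [0,-0.44,-0.32,0,0,0,0,0,-0.88,-0.64,0,0,0,0]

```text
time: 1.35
tool_pos: [485.9, -3.5, 222.9]
tcp_rot: [3.141, -0.0, 2.701]
contact_force: [0.1, 0.4, 0.7]
grip_width: 0.9
finger_force: 0.0
```

>>> step_arm:
  targets: [0,-0.44,-0.32,0,0,0,0,0,-0.88,-0.64,0,0,0,0]

```text
time: 1.6
tool_pos: [538.2, -98.9, 222.8]
tcp_rot: [3.141, -0.001, 2.701]
contact_force: [1.3, 0.1, 0.6]
grip_width: 0.3
finger_force: 0.0
```

>>> step_arm:
  targets: [0,-0.44,-0.32,0,0,0,0,0,-0.88,-0.64,0,0,0,0,0,-0.88,-0.64,0,0,0,0.2,0,-0.88,-0.64,0,0,0,0.43,0,-0.88,-0.64,0,0,0,0.66,0,-0.88,-0.64,0,0,0,0.88,0,-0.88,-0.64,0,0,0,1]

```text
time: 2.48
tool_pos: [589.9, -192.5, 222.5]
tcp_rot: [-3.141, -0.001, 1.912]
contact_force: [0.3, -0.3, 0.4]
grip_width: 0.1
finger_force: 0.0
```

>>> step_arm:
  targets: [0,0,0,0,0,0,0.23,0,0,0,0,0,0,0.23,0,0,0,0,0,0,0.23]

```text
time: 2.85
tool_pos: [590.0, -192.5, 222.8]
tcp_rot: [-3.141, -0.0, 1.739]
contact_force: [-0.7, -0.4, -0.4]
grip_width: 0.4
finger_force: 0.0
```

```bash
python3 -c "
from h import *
print(tcp(),bot.get_obs()['grip_width'])"
```

```text
(array([-142.5,    0.5,  222.8,   -0.3,   -0.4]), array([-3.141, -0.   ,  1.739]), 2.85) 0.4070049814437382
```

>>> step_arm:
  targets: [0,0,0,0.4,0,0,0,0,0,0,0.75,0,0,0,0,0,0,0.84,0,0,0,0,0,0,0.84,0,0,0]

```text
time: 3.35
tool_pos: [590.3, -192.7, 139.3]
tcp_rot: [-3.142, -0.0, 1.737]
contact_force: [0.1, -0.3, -0.1]
grip_width: 0.8
finger_force: 0.0
```

>>> step_arm:
  targets: [0,0.06,0,0,0,0,0,0,0.12,0,0,0,0,0,0,0.15,0,0,0,0,0,0,0.15,0,0,0,0,0]

```text
time: 3.85
tool_pos: [587.8, -177.4, 139.5]
tcp_rot: [3.141, 0.0, 1.736]
contact_force: [0.1, 0.6, 0.4]
grip_width: 0.7
finger_force: 0.0
```

>>> step_arm:
  targets: [0,0.02,0,0,0,0,0,0,0.04,0,0,0,0,0,0,0.06,0,0,0,0,0]

```text
time: 4.22
tool_pos: [586.7, -171.8, 139.0]
tcp_rot: [-3.142, -0.0, 1.736]
contact_force: [0.1, -0.7, -0.1]
grip_width: 0.4
finger_force: 0.0
```

Run:
```python
from h import *
i,d=bot.capture("side"); cv2.imwrite("pics/s1.png",cv2.resize(i[130:330,200:480],None,fx=2.5,fy=2.5))
X,Y,Z=cloud("side",d)
print(tcp()); k=(X>-125)&(X<-90)&(abs(abs(Y)-35)<15)&(Z>60)&(Z<128); print(np.median(X[k]))
```

```text
(array([-121.3,    0.4,  139.1,   -0.3,   -0.9]), array([-3.142, -0.   ,  1.736]), 4.275)
-112.16697945481073
```

View pics/s1.png

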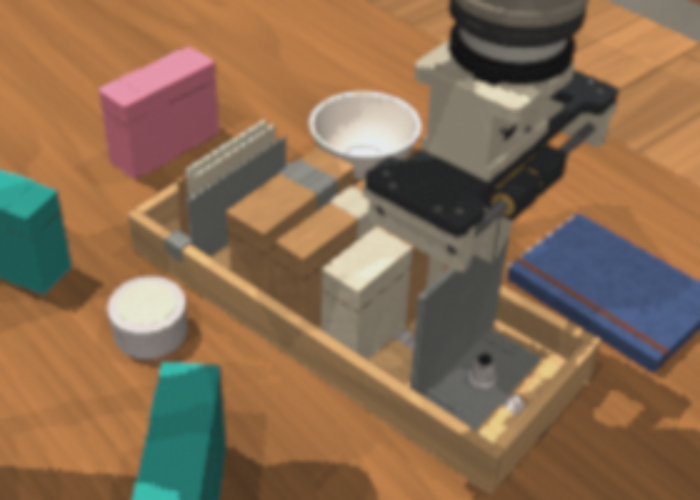

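The fingertips (around (490,235) in the crop) sit just behind the plate and clear of the boxes. I'll push slowly.

>>> step_arm:
  targets: [0,0.02,0,0,0,0,0,0,0.04,0,0,0,0,0,0,0.06,0,0,0,0,0]

```text
time: 4.65
tool_pos: [585.7, -165.8, 139.1]
tcp_rot: [3.142, -0.0, 1.736]
contact_force: [-0.2, 0.9, 0.9]
grip_width: 0.4
finger_force: 0.0
```

>>> step_arm:
  targets: [0,0.015,0,0,0,0,0,0,0.03,0,0,0,0,0,0,0.045,0,0,0,0,0,0,0.06,0,0,0,0,0,0,0.075,0,0,0,0,0,0,0.09,0,0,0,0,0,0,0.105,0,0,0,0,0,0,0.12,0,0,0,0,0]

```text
time: 5.65
tool_pos: [583.7, -154.0, 139.1]
tcp_rot: [3.142, -0.0, 1.736]
contact_force: [0.2, 0.3, 0.7]
grip_width: 0.5
finger_force: 0.0
```

```bash
cat >> h.py <<'E'
def look():
    i,d=bot.capture("side"); X,Y,Z=cloud("side",d)
    print(tcp()); k=(X>-125)&(X<50)&(abs(abs(Y)-40)<10)&(Z>111)&(Z<128); print("plate rear",np.percentile(X[k],[10,50,90]).round(1),k.sum(),"moved",np.median(X[k])+112.15)
    return i,d,X,Y,Z
E
python3 -c "
from h import *
look()"
```

```text
(array([-103.3,    0.4,  139.1,    0. ,   -0.8]), array([ 3.142, -0.   ,  1.736]), 5.7)
plate rear [-112.7 -112.2 -111.5] 76 moved -0.04589733011832209
```

Run:
```python
from h import *
i,d=bot.capture("side"); j,dt=bot.capture("top")
cv2.imwrite("pics/s2.png",np.hstack([cv2.resize(i[150:310,300:460],(400,400)),cv2.resize(j[120:280,330:490],(400,400))]))
X,Y,Z=cloud("side",d)
for lo,hi in((60,100),(112,128),(134,150),(150,170)):
  k=(abs(X+110)<60)&(abs(Y)<60)&(Z>lo)&(Z<hi); h,_,_=np.histogram2d(X[k],Y[k],[np.arange(-150,-60,6),np.arange(-60,61,20)]); print(lo); print(h.astype(int).tolist())
```

```text
60
[[0, 0, 0, 0, 0, 0], [0, 0, 0, 0, 0, 0], [0, 0, 0, 0, 0, 0], [0, 0, 0, 0, 0, 0], [0, 0, 0, 0, 0, 0], [0, 0, 0, 0, 0, 0], [52, 76, 77, 78, 86, 94], [0, 0, 0, 0, 0, 8], [0, 0, 0, 0, 0, 0], [0, 0, 0, 0, 0, 0], [0, 0, 0, 0, 0, 0], [0, 0, 0, 0, 0, 0], [0, 0, 0, 0, 0, 0], [0, 0, 0, 0, 0, 0]]
112
[[0, 0, 0, 0, 0, 0], [0, 0, 0, 0, 0, 0], [0, 0, 0, 0, 0, 0], [0, 0, 0, 0, 0, 0], [0, 0, 0, 0, 0, 0], [0, 0, 0, 0, 0, 0], [22, 33, 35, 33, 36, 42], [0, 0, 0, 0, 0, 6], [0, 0, 0, 0, 0, 0], [0, 0, 0, 0, 0, 0], [0, 0, 0, 0, 0, 0], [0, 0, 0, 0, 0, 0], [0, 0, 0, 0, 0, 0], [0, 0, 0, 0, 0, 0]]
134
[[0, 0, 0, 0, 0, 0], [0, 0, 0, 0, 0, 0], [0, 0, 0, 0, 0, 0], [0, 0, 0, 0, 0, 0], [0, 0, 0, 0, 0, 0], [0, 0, 0, 1, 0, 0], [0, 0, 8, 5, 0, 0], [0, 0, 0, 0, 0, 0], [0, 0, 0, 0, 0, 0], [0, 0, 0, 0, 0, 0], [0, 0, 0, 0, 0, 0], [0, 0, 0, 0, 0, 0], [0, 0, 0, 0, 0, 0], [0, 0, 0, 0, 0, 0]]
150
[[0, 0, 0, 0, 0, 0], [0, 0, 0, 0, 0, 0], [0, 0, 0, 0, 0, 0], [0, 0, 0, 0, 0, 0], [0, 0, 0, 0, 0, 0], [0, 0, 2, 2, 0, 0], [0, 0, 38, 51, 0, 0], [0, 0, 0, 18, 0, 0], [0, 0, 0, 0, 0, 0], [0, 0, 0, 0, 0, 0], [0, 0, 0, 0, 0, 0], [0, 0, 0, 0, 0, 0], [0, 0, 0, 0, 0, 0], [0, 0, 0, 0, 0, 0]]
```

View pics/s2.png

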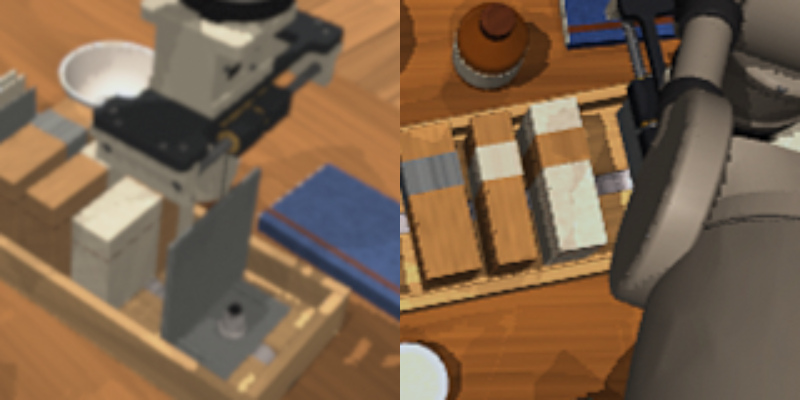

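The plate hasn't moved, yet the fingers already read past it. In the crop the finger (187,215) shows only above the plate's edge. I'll lift straight up and measure where the tips really are relative to the TCP.

>>> step_arm:
  targets: [0,0,0,-0.3,0,0,0,0,0,0,-0.6,0,0,0,0,0,0,-0.6,0,0,0]

```text
time: 6.18
tool_pos: [585.0, -154.6, 201.6]
tcp_rot: [3.137, 0.003, 1.736]
contact_force: [-0.5, 0.6, 0.3]
grip_width: 0.8
finger_force: 0.0
```

Run:
```python
from h import *
i,d=bot.capture("side"); 
cv2.imwrite("pics/s3.png",cv2.resize(i[80:280,280:480],(600,600)))
X,Y,Z=cloud("side",d); print(tcp())
for z in range(134,250,6):
  k=(abs(X+105)<60)&(abs(Y)<60)&(Z>z)&(Z<z+6)
  if k.sum(): print(z,k.sum(),np.percentile(X[k],[5,50,95]).round(),np.percentile(Y[k],[5,95]).round())
```

```text
(array([-1.039e+02,  1.000e-01,  1.998e+02, -4.000e-01, -8.000e-01]), array([3.140e+00, 1.000e-03, 1.736e+00]), 6.225)
200 1 [-115. -115. -115.] [4. 4.]
206 19 [-115. -114. -103.] [-7.  6.]
212 24 [-115. -114. -113.] [-12.  14.]
218 41 [-115. -114. -104.] [-12.  18.]
224 47 [-115. -114. -104.] [-13.  19.]
230 50 [-115. -114. -105.] [-14.  19.]
236 45 [-115. -114. -106.] [-12.  19.]
242 35 [-115. -114. -109.] [-5. 20.]
248 19 [-115. -114. -112.] [ 4. 20.]
```

View pics/s3.png

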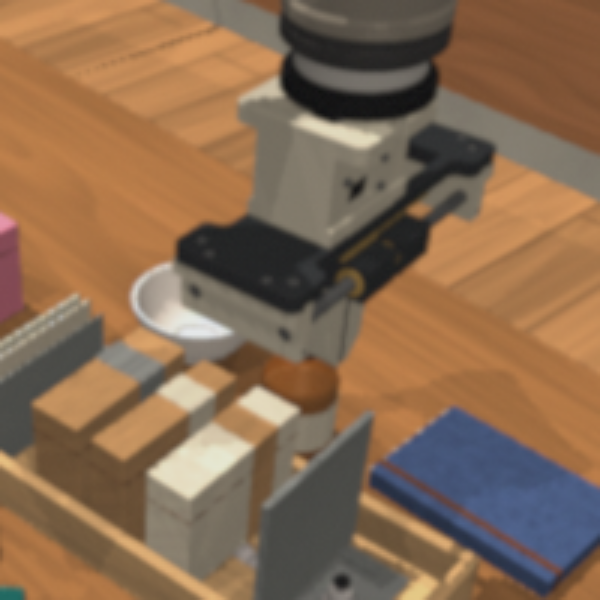

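>>> step_arm:
  targets: [0,-0.2,0,0,0,0,0,0,-0.42,0,0,0,0,0,0,-0.42,0,0,0,0,0,0,-0.42,0,0.4,0,0,0,0,-0.42,0,0.7,0,0,0,0,-0.42,0,0.88,0,0,0,0,-0.42,0,0.88,0,0,0]

```text
time: 7.1
tool_pos: [589.6, -195.2, 109.2]
tcp_rot: [-3.138, -0.003, 1.735]
contact_force: [0.5, -0.5, -0.1]
grip_width: 0.7
finger_force: 0.0
```

Run:
```python
from h import *
i,d=bot.capture("side"); 
cv2.imwrite("pics/s4.png",cv2.resize(i[130:330,280:480],(600,600)))
X,Y,Z=cloud("side",d); print(tcp())
for z in range(76,200,6):
  k=(X>-185)&(X<-115)&(abs(Y)<70)&(Z>z)&(Z<z+6)
  if k.sum(): print(z,k.sum(),np.percentile(X[k],[5,50,95]).round(),np.percentile(Y[k],[5,95]).round())
```

```text
(array([-145.6,    0.7,  110.6,    0.2,    0.6]), array([-3.140e+00, -1.000e-03,  1.735e+00]), 7.15)
112 6 [-155. -155. -153.] [-5.  6.]
118 16 [-156. -155. -154.] [-8. 13.]
124 25 [-155. -155. -153.] [-12.  19.]
130 26 [-156. -155. -152.] [-10.  20.]
136 24 [-156. -155. -154.] [-6. 20.]
142 14 [-155. -155. -154.] [-2. 20.]
148 1 [-156. -156. -156.] [10. 10.]
178 10 [-180. -179. -166.] [-20.  33.]
184 66 [-181. -180. -161.] [-21.  34.]
190 146 [-181. -175. -168.] [-64.  62.]
196 196 [-181. -174. -167.] [-54.  45.]
```

View pics/s4.png

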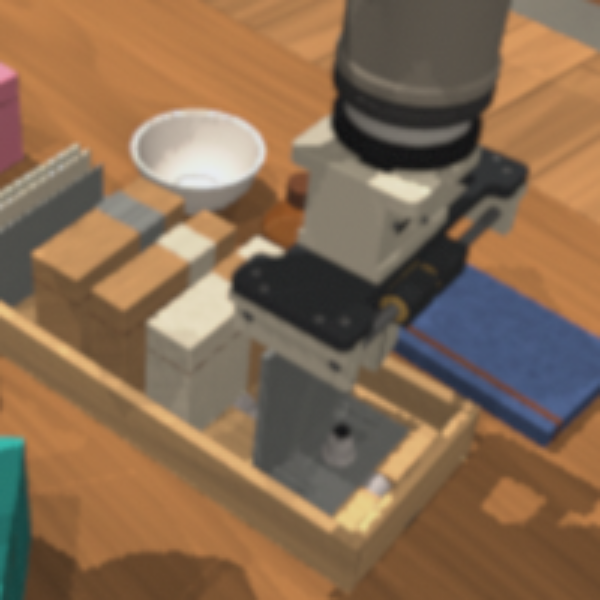

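The fingers now occlude the plate, so they are behind it, with the tips at z≈112. The real tips are about level with the TCP, so earlier they simply passed over the plate. Now I push at this height.

>>> step_arm:
  targets: [0,0.1,0,0,0,0,0,0,0.2,0,0,0,0,0,0,0.22,0,0,0,0,0,0,0.235,0,0,0,0,0,0,0.25,0,0,0,0,0,0,0.265,0,0,0,0,0,0,0.28,0,0,0,0,0]

```text
time: 8.02
tool_pos: [586.6, -169.2, 112.1]
tcp_rot: [3.14, 0.003, 1.735]
contact_force: [0.6, -4.5, 2.5]
grip_width: 0.5
finger_force: 2.2
```

```bash
python3 -c "
from h import *
look()"
```

```text
(array([-1.184e+02,  1.000e-01,  1.120e+02, -1.900e+00,  1.800e+00]), array([3.140e+00, 2.000e-03, 1.735e+00]), 8.075)
plate rear [-107.7 -107.2 -106.5] 34 moved 4.904276052510411
```

>>> step_arm:
  targets: [0,0.015,0,0,0,0,0,0,0.03,0,0,0,0,0,0,0.045,0,0,0,0,0,0,0.06,0,0,0,0,0,0,0.075,0,0,0,0,0,0,0.09,0,0,0,0,0,0,0.105,0,0,0,0,0,0,0.12,0,0,0,0,0,0,0.135,0,0,0,0,0,0,0.15,0,0,0,0,0,0,0.165,0,0,0,0,0,0,0.18,0,0,0,0,0,0,0.195,0,0,0,0,0,0,0.21,0,0,0,0,0,0,0.225,0,0,0,0,0,0,0.24,0,0,0,0,0,0,0.255,0,0,0,0,0,0,0.27,0,0,0,0,0,0,0.285,0,0,0,0,0,0,0.3,0,0,0,0,0]

```text
time: 10.58
tool_pos: [581.2, -138.7, 111.2]
tcp_rot: [3.141, 0.001, 1.736]
contact_force: [0.9, -3.8, -1.0]
grip_width: 0.2
finger_force: 2.2
```

```bash
python3 -c "
from h import *
look()"
```

```text
(array([-8.800e+01,  4.000e-01,  1.112e+02, -2.600e+00,  1.000e-01]), array([3.141e+00, 1.000e-03, 1.736e+00]), 10.625)
plate rear [-76.7 -76.  -75.4] 32 moved 36.10708175583642
```

>>> step_arm:
  targets: [0,0.015,0,0,0,0,0,0,0.03,0,0,0,0,0,0,0.045,0,0,0,0,0,0,0.06,0,0,0,0,0,0,0.075,0,0,0,0,0,0,0.09,0,0,0,0,0,0,0.105,0,0,0,0,0,0,0.12,0,0,0,0,0,0,0.135,0,0,0,0,0,0,0.15,0,0,0,0,0,0,0.165,0,0,0,0,0,0,0.18,0,0,0,0,0,0,0.195,0,0,0,0,0,0,0.21,0,0,0,0,0,0,0.225,0,0,0,0,0,0,0.24,0,0,0,0,0,0,0.255,0,0,0,0,0,0,0.27,0,0,0,0,0,0,0.285,0,0,0,0,0,0,0.3,0,0,0,0,0]

```text
time: 13.12
tool_pos: [576.0, -108.3, 111.0]
tcp_rot: [-3.141, -0.001, 1.736]
contact_force: [-0.6, -1.7, -1.7]
grip_width: 0.6
finger_force: 1.2
```

>>> step_arm:
  targets: [0,0.015,0,0,0,0,0,0,0.03,0,0,0,0,0,0,0.045,0,0,0,0,0,0,0.06,0,0,0,0,0,0,0.075,0,0,0,0,0,0,0.09,0,0,0,0,0,0,0.105,0,0,0,0,0,0,0.12,0,0,0,0,0,0,0.135,0,0,0,0,0,0,0.15,0,0,0,0,0,0,0.165,0,0,0,0,0,0,0.18,0,0,0,0,0,0,0.195,0,0,0,0,0,0,0.21,0,0,0,0,0,0,0.225,0,0,0,0,0,0,0.24,0,0,0,0,0,0,0.255,0,0,0,0,0,0,0.27,0,0,0,0,0,0,0.27,0,0,0,0,0]

```text
time: 15.5
tool_pos: [572.2, -83.8, 111.3]
tcp_rot: [3.141, 0.003, 1.736]
contact_force: [0.5, -10.2, -1.6]
grip_width: 0.4
finger_force: 4.5
```

Run:
```python
from h import *
i,d,X,Y,Z=look()
j,dt=bot.capture("top"); A=cloud("top",dt)
for n,(x,y,z) in(("side",(X,Y,Z)),("top",A)):
  for lo,hi in((98,109),(75,90)):
    k=(x>-15)&(x<135)&(abs(y)<50)&(z>lo)&(z<hi); h,_=np.histogram(x[k],np.arange(-15,136,2)); print(n,lo,[(int(a*2-15),int(q)) for a,q in enumerate(h) if q>1])
```

```text
(array([-32.3,   0.4, 111.3,  -8.9,  -1.9]), array([3.141e+00, 3.000e-03, 1.736e+00]), 15.55)
plate rear [-21.4 -20.4 -20. ] 35 moved 91.7392575180022
side 98 [(-7, 3), (-3, 5), (-1, 3), (1, 5), (3, 10), (5, 5), (7, 14), (9, 10), (11, 9), (13, 11), (15, 11), (17, 8), (19, 8), (21, 11), (23, 7), (25, 10), (27, 11), (29, 9), (31, 8), (33, 12), (35, 8), (37, 12), (39, 8), (41, 9), (43, 11), (45, 10), (47, 9), (49, 8), (51, 10), (53, 10), (55, 10), (57, 8), (59, 6), (61, 13), (63, 9), (65, 8), (67, 9), (69, 9), (71, 8), (73, 12), (75, 11), (77, 10), (79, 14), (81, 13), (83, 9), (85, 17), (87, 13), (89, 14), (91, 9), (127, 11), (129, 72), (131, 31), (133, 35)]
side 75 [(121, 24), (123, 106), (125, 5), (127, 4), (129, 23), (131, 11)]
top 98 [(-9, 2), (-7, 3), (-5, 8), (-3, 8), (-1, 11), (1, 8), (3, 10), (5, 12), (7, 14), (9, 17), (11, 26), (13, 33), (15, 29), (17, 38), (19, 39), (21, 39), (23, 42), (25, 48), (27, 48), (29, 51), (31, 49), (33, 52), (35, 57), (37, 58), (39, 56), (41, 59), (43, 55), (45, 54), (47, 59), (49, 57), (51, 57), (53, 54), (55, 56), (57, 55), (59, 57), (61, 57), (63, 56), (65, 57), (67, 57), (69, 56), (71, 58), (73, 57), (75, 55), (77, 57), (79, 58), (81, 57), (83, 55), (85, 57), (87, 56), (89, 60), (91, 52), (93, 4), (129, 41), (131, 23), (133, 9)]
top 75 [(91, 10), (93, 10), (121, 3), (123, 18)]
```

The row is closed up, with its front at X≈93.5 and the divider at 123.5. That leaves 30 mm at 91.7 mm of travel, so the row shuts at about 121.7 mm. The last valid notch is therefore 108 mm, and 126 mm can't fit. I'll ease it over the last ridge.

>>> step_arm:
  targets: [0,0.01,0,0,0,0,0,0,0.02,0,0,0,0,0,0,0.03,0,0,0,0,0,0,0.04,0,0,0,0,0,0,0.05,0,0,0,0,0,0,0.06,0,0,0,0,0,0,0.07,0,0,0,0,0,0,0.08,0,0,0,0,0,0,0.09,0,0,0,0,0,0,0.1,0,0,0,0,0,0,0.1,0,0,0,0,0,0,0.1,0,0,0,0,0]

```text
time: 17.1
tool_pos: [570.1, -71.6, 111.1]
tcp_rot: [3.141, -0.001, 1.736]
contact_force: [0.5, -1.2, 0.6]
grip_width: 0.2
finger_force: 0.3
```

```bash
python3 -c "
from h import *
look()"
```

```text
(array([-20.1,   0.4, 111.1,  -1. ,   0.3]), array([ 3.142e+00, -1.000e-03,  1.736e+00]), 17.15)
plate rear [-8.8 -8.1 -7. ] 35 moved 104.04025448615364
```

>>> step_arm:
  targets: [0,0.01,0,0,0,0,0,0,0.02,0,0,0,0,0,0,0.03,0,0,0,0,0,0,0.035,0,0,0,0,0,0,0.035,0,0,0,0,0,0,0.035,0,0,0,0,0]

```text
time: 17.9
tool_pos: [569.4, -68.4, 111.0]
tcp_rot: [-3.141, -0.001, 1.736]
contact_force: [0.5, -0.2, -0.5]
grip_width: 0.4
finger_force: 0.0
```

```bash
python3 -c "
from h import *
look()"
```

```text
(array([-16.8,   0.6, 111. ,  -0. ,  -0.8]), array([-3.141e+00, -1.000e-03,  1.736e+00]), 17.95)
plate rear [-5.6 -4.7 -3.9] 38 moved 107.46496947644285
```

Contact force has fallen to zero at about 107.5 mm, so it has dropped in. I'll back off, rise and check.

>>> step_arm:
  targets: [0,-0.05,0,0,0,0,0,0,-0.2,0,0,0,0,0,0,-0.4,0,0,0,0,0,0,-0.4,0,0,0,0,0,0,-0.4,0,-0.4,0,0,0,0,-0.4,0,-0.9,0,0,0,0,-0.4,0,-0.9,0,0,0]

```text
time: 18.82
tool_pos: [578.2, -108.9, 205.4]
tcp_rot: [3.134, 0.004, 1.735]
contact_force: [0.2, -0.3, -0.9]
grip_width: 0.5
finger_force: 0.0
```

>>> step_arm:
  targets: [0,-0.5,0,-0.3,0,0,0,0,-1,0,-0.3,0,0,0,0,-1,0,-0.3,0,0,0]

```text
time: 19.2
tool_pos: [592.1, -210.0, 229.6]
tcp_rot: [-3.14, -0.0, 1.732]
contact_force: [-0.9, 0.0, -0.6]
grip_width: 0.6
finger_force: 0.0
```

Run:
```python
from h import *
i,d,X,Y,Z=look(); cv2.imwrite("pics/s5.png",cv2.resize(i[130:330,200:480],None,fx=2.5,fy=2.5))
k=(abs(X+5)<15)&(abs(Y)<48)&(Z>60)&(Z<128); print("rear",np.median(X[k])+112.15)
k=(X>-40)&(X<-20)&(abs(Y)<8)&(Z>30)&(Z<60); print("plunger z/X",np.percentile(Z[k],95),X[k].mean())
X0,Y0,Z0=cloud("side",np.load("pics/side0.npy")); k=(X0>-148)&(X0<-128)&(abs(Y0)<8)&(Z0>30)&(Z0<60); print("plunger at start",np.percentile(Z0[k],95),X0[k].mean())
j,dt=bot.capture("top"); x,y,z=cloud("top",dt)
for lo,hi in((99,109),(75,92)):
  k=(x>0)&(x<135)&(abs(y)<50)&(z>lo)&(z<hi); h,_=np.histogram(x[k],np.arange(90,136,1)); print(lo,[(a+90,int(q)) for a,q in enumerate(h) if q>1])
```

```text
(array([-158.1,    1.2,  229.5,   -0.5,   -0.3]), array([-3.140e+00, -2.000e-03,  1.733e+00]), 19.25)
plate rear [-5.4 -4.7 -3.8] 85 moved 107.43063846405386
rear 107.43869558591145
plunger z/X 43.36181748132301 -30.032769700795573
plunger at start 43.11949614147761 -137.23740069381793
99 [(90, 28), (91, 26), (92, 29), (93, 31), (94, 23), (95, 32), (96, 28), (97, 31), (98, 26), (99, 28), (100, 30), (101, 31), (102, 25), (103, 28), (104, 30), (105, 30), (106, 26), (107, 27), (108, 24), (129, 13), (130, 28), (131, 23), (134, 5)]
75 [(108, 15), (122, 7), (123, 23), (124, 19)]
```

View pics/s5.png

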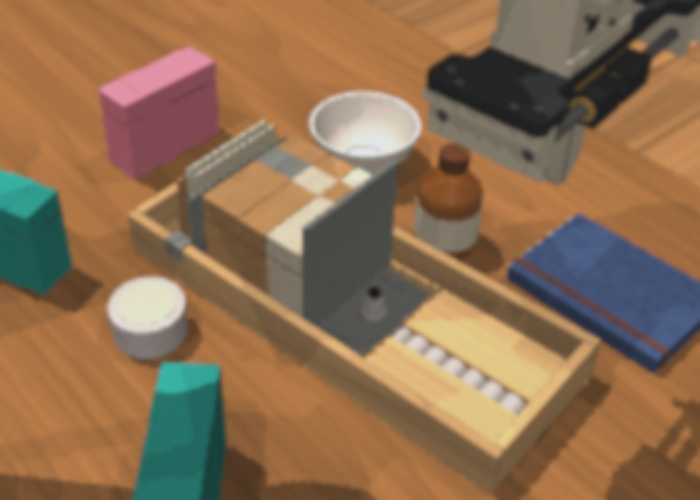

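The backstop's plunger cap at (375,293) is at its starting height, so it sits in the 108 mm notch. The closed row ends about 14.5 mm short of the divider, less than the 18 mm to the next notch. The bowl, bottle, tin and notebook are undisturbed, and the arm is clear.

```bash
python3 -c "
from plant import bot
print(bot.close_job())"
```

```text
the job is handed in; nothing more can be done
None
```

I pushed the backstop six notches (108 mm) and handed the job in; it sits dropped into that notch, the last one the row allows, with about 14.5 mm of play (the next notch is 18 mm on) and nothing else touched.

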